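# Stack a grocery crate and book it in with the scanner

### The job

Lift the grocery crate with the carrying bar and lower it gently, not dropping it, onto the small crate of pears, which must stay where it stands, so that all four corner lugs sit fully down in the corner sockets. Then pick up the hand scanner and hold it steady for one second with its nose about 10 cm in front of the upper crate's label, pointing at the middle of the label. Finally lay the scanner flat on its rubber mat again, right way up, let go, and leave the can, tub and carton alone.

Things in the scene. Friction and masses are not known exactly. Their poses are not given: they have to be found in the camera images.
- upper_crate_center (a point): Centre (half-way up) of the loose crate to be lifted, about 0.55 kg: green plastic, 180 mm (its x) by 130 mm (its y), 125 mm high from lug tips to the top of the carrying bar. Its four lugs (14 mm diameter, pointed, 10 mm long) hang below the floor at x = +-75, y = +-50 mm and it stands on their tips, 62.5 mm below this point. Its walls end 65 mm above the lug tips. The label is on its -y side. z is up.
- upper_crate_bar (a point): Middle of that crate's carrying bar, 52.5 mm above its centre point: a rigid level bar along the crate's x, 170 mm long, 16 mm wide, 20 mm high, free all round.
- label (a point): Middle of the barcode label: a 90 x 40 mm white plate standing out from the -y side of the upper crate, its long side along the crate's x, facing outwards (-y) and upwards at 45 degrees. It lies at x = 0, y = -80 mm, and 20.5 mm below the crate's centre point. The axes are the crate's.
- lower_crate_top (a point): Centre of the top plane of the lower crate holding pears: green plastic, 180 mm (its x) by 130 mm (its y), 90 mm high, no bar, loose but heavy (3 kg). This point is 90 mm above the table, at the height of the corner blocks' tops. The four corner blocks each have an 18 mm square socket, 14 mm deep with 3 mm chamfers, at x = +-75, y = +-50 mm. When the upper crate is seated its centre point is 52.5 mm above this point, its axes along this crate's (either way round).
- scanner_center (a point): Centre (half-way up) of the loose hand scanner, 0.22 kg: grey, 175 mm long along its x, 40 mm high. The handle here is 34 mm wide (y) and 38 mm high, running from x = -90 to +35 mm; the head from x = +35 to +85 mm is 56 mm wide. z is up when it lies flat right way up.
- scanner_nose (a point): Middle of the window at the scanner's front face, 85 mm ahead of its centre point; the scanner looks along its +x. The axes are the scanner's.
- mat_top (a point): Centre of the top of the fixed black rubber mat on which the scanner lies: 220 mm (x) by 110 mm (y), 4 mm thick. The scanner lying flat on it has its centre point 20 mm above this.
- can_center (a point): Centre of a food can, 68 mm diameter, 85 mm high, to be left alone.
- tub_center (a point): Centre of a white lidded tub, 97 mm diameter, 64 mm high, to be left alone.
- carton_center (a point): Centre of a cardboard carton, 60 x 90 x 120 mm, to be left alone.
Mind the look-alikes: they are no part of the job. Of the things like the part that bears scanner_center, leave any that is green or yellow; of the rest the smaller one is meant.

How it is judged (in metres and radians):
On the way, in this order (a step that is already met when the one before it is completed fails the run):
1. the upper crate sits with its four lugs home in the sockets (horizontal distance between upper_crate_center and lower_crate_top below 0.005 m and z of upper_crate_center in the frame of lower_crate_top between 0.05 and 0.055 m and angle between the x axis of upper_crate_center and the x axis of lower_crate_top, either way round below 0.06 rad and angle between upper_crate_center's own z axis and vertical below 0.04 rad), for 0.3 s.
2. with the crate stacked, the scanner is held on the label from its front: nose 50 to 160 mm short of it, the label's middle within 25 mm sideways and 20 mm up or down of the line of sight (all of step 1 and x of label in the frame of scanner_nose between 0.05 and 0.16 m and y of label in the frame of scanner_nose between -0.025 and 0.025 m and z of label in the frame of scanner_nose between -0.02 and 0.02 m and y of scanner_nose in the frame of upper_crate_center below -0.1 m and angle between the x axis of scanner_nose and the y axis of label, either way round below 0.9 rad), for 0.8 s.
At the end, for the whole second after the job is handed in: Upper crate seated, lugs home: centres within 5 mm, height within 2.5 mm, turned under 0.06 rad, tilted under 0.04 rad. Scanner flat and right way up on the mat, its centre within 90 mm along and 50 mm across of the mat's centre. Both released and at rest (all of step 1 and x of scanner_center in the frame of mat_top between -0.09 and 0.09 m and y of scanner_center in the frame of mat_top between -0.05 and 0.05 m and z of scanner_center in the frame of mat_top between 0.015 and 0.024 m and angle between scanner_center's own z axis and vertical below 0.1 rad and linear speed of each of scanner, upper_crate below 0.02 m/s); the robot touches nothing.
It fails at once if the upper crate falls onto the lower one (faster than 0.4 m/s just above it) (linear speed of upper_crate above 0.4 m/s and horizontal distance between upper_crate_center and lower_crate_top below 0.03 m and z of upper_crate_center in the frame of lower_crate_top below 0.09 m).
It fails at once if the lower crate is shoved more than 30 mm (distance of lower_crate_top from where it was at the start of the episode above 0.03 m).
It fails at once if the can, tub or carton is moved more than 30 mm (distance of any of can_center, tub_center, carton_center from where it was at the start of the episode above 0.03 m).
It also fails if it takes over 72 s, if anything falls off the work surface, if the arm or the gripper's body presses on something with over 40 N, if the wrist force passes 120 N, or if a joint passes its speed limit or range.

### The arm

A 6-joint arm with a two-finger parallel gripper is mounted at the origin on the work surface. World frame = base frame: x ahead of the robot, y to its left, z up, the work surface at z = 0. Lengths are in mm, angles in rad, forces in N, time in s.
With the tool pointing down it reaches from about 300 to 875 mm from the base axis. Payload 6.4 kg.
Tool frame: the origin (TCP) lies midway between the tips of the shut fingers; the grasp point (between the pads) lies 19 mm behind it; z points along the fingers, x is the direction in which the jaws open and shut, and the axes are right-handed (so a half turn about z gives the same grasp; the last joint's range is limited). The gripper opens to 85 mm and grips with 20 to 120 N. Pads are 22 mm wide; open, the fingers measure 114 mm over their backs; the gripper's body (76 mm by 85 mm) begins 54 mm behind the grasp point. The pads swing forward as they close: fully open they stand 13 mm farther back than shut.
Start: joints at [-0.206, 0.181, 1.607, -0, 1.354, -0.206], TCP at [575.014, 0.015, 231.288] pointing down, gripper open.
Joint ranges: [-2.99, 2.99], [-0.89, 2.07], [0.3, 2.58], [-1.14, 4.28], [0, 2.63], [-3.12, 3.12]. Speed limits (rad/s): [2.57, 2.57, 3.01, 3.14, 3.14, 3.14].

### API

Orientations are given as a 3x3 rotation matrix whose columns are the frame's x, y, z axes.
In Python, from bench import ctrl, snapshot, job, search_frame, trace, landmark_of gives the robot as it stands. The module is installed in compiled form; this text tells all that it offers.
- The arm moves only by the shell command python3 -m creep 'ROWS' [FORCE]. ROWS is a JSON object of lists of equal length, an entry for each row: "dr": the turn, a rotation vector about the world's x, y, z in rad, a list of three; "delta_pos": the shift along the world's x, y, z in mm, a list of three; "claw": the finger opening in mm, from 0 to 85.4. In form: {"dr": [[rx, ry, rz], ...], "delta_pos": [[dx, dy, dz], ...], "claw": [claw, ...]}. A call has 1 to 5 rows; each row shifts and turns the commanded pose from where the row before left it; what a row does not reach is not made up. A row lasts 1/12 s, in which the tool goes at most 41.7 mm and 7.16 degrees, less where a joint would pass 70% of its speed; a pose out of reach is approached as far as the arm can. A call with a gripper value outside its range is refused whole. The fingers move at their own pace and stop on an object; FORCE is the grip in N (left out, the last holds). Time passes only in rows, so rows that do not move let the fingers close. It gives the time, the measured TCP pose, the force and the opening at its end, in the units of the state.
- ctrl.observe(): the state, without advancing time (a new reading comes with each control period).
- snapshot(name): name is "scene" or "side" or "wrist"; returns a dict with "pixels" (400x640x3 uint8, red, green, blue), "camera_matrix" (3x3 intrinsics, pixels), "rvec" (rotation vector, rad) and "tvec" (3), from world to camera coordinates, as OpenCV has them. Camera axes: x right, y down, z forward; pixel columns grow to the right and rows downward; lengths in mm; the calibration is good to about 2 mm. The wrist camera is an equidistant fisheye: a pixel r from the principal point sees the ray r / f radians off the axis. A picture is of the moment at which its call begins. There is no depth.
- job.close_job(): hands the job in, once; it reports no verdict.
Trained networks look in the newest picture that a camera, given by its name, has taken for a name from the list of things; names that differ only in an ending like _2 or _b are one class to them, and where a whole thing is asked for, a point or a joint stands for the part that bears it (a point fixed in the world has none). Each returns a list of dicts, best first, with "confidence" (0 to 1); they miss things now and then, are a little off and sometimes report something else, mostly with a low value. They report only what shows in the picture. A call takes as long as a camera call. They do not tell look-alikes from the thing itself.
- search_frame(camera, label): "xy" ([column, row] as shares, 0 to 1, of the picture: columns of its width, rows of its height, amid what is visible of it).
- trace(camera, label): "region" (400x640 bool, what is visible of it) and "xy" ([column, row] as shares, 0 to 1, of the picture: columns of its width, rows of its height, amid what is visible of it).
- landmark_of(camera, label): "xy" ([column, row] as shares, 0 to 1, of the picture: columns of its width, rows of its height: a listed point, or the origin of a listed thing).
The state is a dict: "time_s": time; "joint_pos": joint angles; "joint_vel": joint speeds; "joint_torque": joint torques, N m; "tool_pos": TCP position; "eef_rot": TCP orientation; "force": force on the tool from outside, world axes, zero at the start; "ft_torque": the same for the moment, N m; "opening": opening from 0.0 (shut) to 1.0 (fully open).
Only numpy, scipy, OpenCV 4.12 (cv2) and the standard library are available. Lean on these libraries where they do the work, as an engineer would, in place of code of your own. Each camera call takes 0.05 s, during which the arm holds its last target.

## Working session

There is one attempt and no reset: what is moved stays moved. The work goes in short steps, Python scripts to look and compute and a shell command to move; the robot and the scene stay as the last step left them, time stands still between calls to the robot, and variables do not carry over. Pictures are saved under pics/ and viewed, and the job is handed in when it is done.

```bash
mkdir -p pics; ls
python3 - <<'E'
from bench import ctrl, snapshot
import cv2
o=ctrl.observe(); print(o)
for n in ["scene","side","wrist"]:
    s=snapshot(n); cv2.imwrite(f"pics/{n}0.png",s["pixels"][:,:,::-1]); print(n,s["camera_matrix"],s["rvec"],s["tvec"])
E
```

```text
pics
{'time_s': 0.0, 'joint_pos': array([-2.06285551e-01,  1.81521029e-01,  1.60800796e+00,  1.86974865e-05,
        1.35379660e+00, -2.06303808e-01]), 'joint_vel': array([0.00088641, 0.00190987, 0.000953  , 0.00051643, 0.00163289,
       0.00144628]), 'joint_torque': array([ 3.41415571e-04, -4.44869328e+01, -3.51340663e+01, -2.51131587e-04,
        9.11703974e-03,  3.43231875e-05]), 'tool_pos': array([5.74451301e+02, 1.46584384e-01, 2.30395425e+02]), 'eef_rot': array([[ 9.99998568e-01,  1.39004542e-05, -1.69246141e-03],
       [ 1.45314623e-05, -9.99999930e-01,  3.72822866e-04],
       [-1.69245611e-03, -3.72846926e-04, -9.99998498e-01]]), 'force': array([-0.68340033,  0.16136122, -0.32006762]), 'ft_torque': array([ 0.00818091, -0.01160491, -0.02232869]), 'opening': 0.995748428684176}
scene [[394.54987184   0.         319.94367841]
 [  0.         394.54987184 198.91877173]
 [  0.           0.           1.        ]] [ 1.70200399  1.48977556 -0.79565195] [   3.54663553 -203.8487941  1780.22101959]
side [[408.68457326   0.         315.27336973]
 [  0.         408.68457326 201.03017633]
 [  0.           0.           1.        ]] [ 2.24862387 -0.16719683  0.09601441] [-510.68683608   98.97636589 1178.10627553]
wrist [[309.70691629   0.         317.61556748]
 [  0.         309.70691629 195.78754251]
 [  0.           0.           1.        ]] [-2.81644725e+00 -1.25448522e-04  4.67261494e-03] [-573.34096752  -41.57504829  382.62713869]
```

View pics/scene0.png

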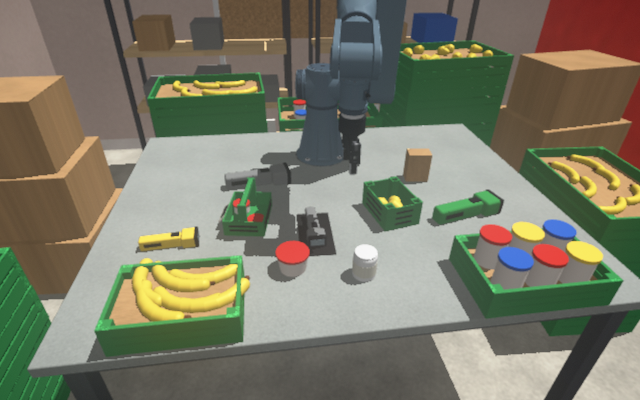

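View pics/side0.png

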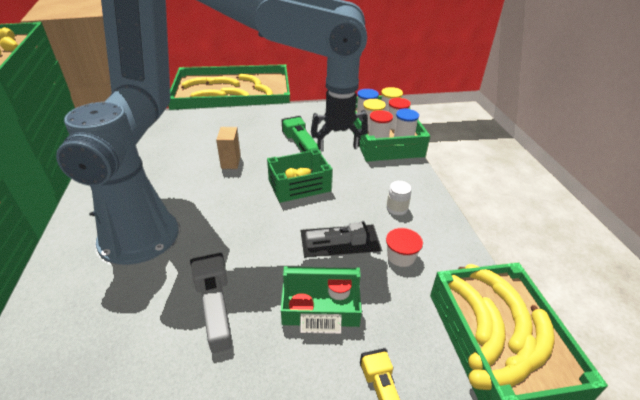

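View pics/wrist0.png

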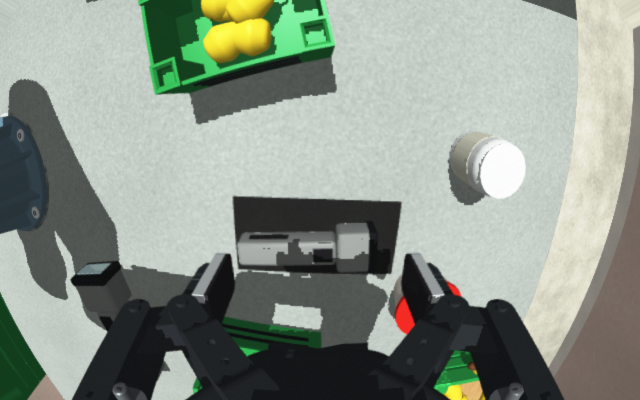

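```bash
cat > h.py <<'E'
import numpy as np, cv2
from scipy.spatial.transform import Rotation as R
from bench import ctrl, snapshot, search_frame, trace, landmark_of
def cam(s):
    return s["camera_matrix"], cv2.Rodrigues(np.array(s["rvec"],float))[0], np.array(s["tvec"],float).ravel()
def ray(name,s,uv):
    K,Rm,t=cam(s); x=(uv[0]-K[0,2])/K[0,0]; y=(uv[1]-K[1,2])/K[1,1]
    if name=="wrist":
        th=np.hypot(x,y); d=np.array([np.sin(th)*x/th,np.sin(th)*y/th,np.cos(th)])
    else: d=np.array([x,y,1.])
    d=Rm.T@d; return -Rm.T@t, d/np.linalg.norm(d)
def atz(name,s,uv,z):
    c,d=ray(name,s,uv); return c+d*(z-c[2])/d[2]
def proj(name,s,P):
    K,Rm,t=cam(s); p=np.atleast_2d(P)@Rm.T+t
    if name=="wrist":
        r=np.hypot(p[:,0],p[:,1])+1e-12; th=np.arctan2(r,p[:,2]); q=p[:,:2]/r[:,None]*th[:,None]
    else: q=p[:,:2]/p[:,2:]
    return q@K[:2,:2].T+K[:2,2]
E
python3 - <<'E'
from h import *
H=dict(upper_crate_center=62.5,upper_crate_bar=115,label=42,lower_crate_top=90,scanner_center=24,scanner_nose=24,mat_top=4,can_center=42.5,tub_center=32,carton_center=60)
for n in ["scene","side","wrist"]:
    s=snapshot(n)
    for k,z in H.items():
        for d in landmark_of(n,k)[:4]:
            uv=np.array(d["xy"])*[640,400]; print(n,k,round(d["confidence"],2),uv.round(0),atz(n,s,uv,z).round(1)[:2])
    if n!="scene": continue
E
```

```text
scene upper_crate_center 0.79 [251. 204.] [ 471.4 -302.3]
scene upper_crate_bar 0.85 [247. 193.] [ 481.6 -312.9]
scene label 0.56 [224. 210.] [ 464.  -394.9]
scene lower_crate_top 0.97 [392. 192.] [493.5 173.9]
scene lower_crate_top 0.33 [318. 233.] [ 685.3 -106.9]
scene scanner_center 0.94 [172. 235.] [ 556.3 -551.9]
scene scanner_center 0.83 [256. 177.] [ 219.7 -289.7]
scene scanner_center 0.82 [466. 206.] [516.5 445.2]
scene scanner_center 0.79 [313. 226.] [ 565.8 -106.9]
scene scanner_nose 0.87 [197. 235.] [ 567.  -474.1]
scene scanner_nose 0.87 [496. 199.] [485.7 573.4]
scene scanner_nose 0.82 [290. 173.] [ 201.1 -152. ]
scene scanner_nose 0.71 [317. 242.] [ 646.9 -103.1]
scene mat_top 0.77 [315. 233.] [ 578.8 -102.2]
scene can_center 0.8 [366. 264.] [782.   17.3]
scene can_center 0.2 [416. 164.] [223.1 360.7]
scene tub_center 0.75 [291. 257.] [ 713.7 -188.4]
scene carton_center 0.97 [416. 166.] [272.7 341.8]
side upper_crate_center 0.62 [318. 286.] [ 474.7 -306.7]
side upper_crate_bar 0.78 [319. 276.] [ 474.5 -322.3]
side label 0.82 [319. 322.] [ 463.4 -391.6]
side label 0.5 [3
[... 576 characters left out ...]
e can_center 0.83 [397. 197.] [775.9  17.7]
side can_center 0.65 [320. 285.] [ 483.6 -288.4]
side tub_center 0.78 [403. 245.] [ 730.4 -176.8]
side carton_center 0.7 [226. 150.] [252.3 333.5]
wrist lower_crate_top 0.66 [307. 248.] [563.4 -71. ]
wrist lower_crate_top 0.6 [223.   3.] [486.7 175.7]
wrist scanner_center 0.91 [309. 248.] [ 562.7 -105.9]
wrist scanner_center 0.6 [123. 326.] [ 222.3 -284.2]
wrist scanner_nose 0.91 [ 92. 270.] [ 196.7 -166.5]
wrist scanner_nose 0.78 [377. 246.] [ 650.3 -104.1]
wrist mat_top 0.9 [315. 233.] [570.3 -94.9]
wrist can_center 0.81 [482. 163.] [772.5  12.5]
wrist carton_center 0.55 [224.   4.] [477.9 184.4]
wrist carton_center 0.47 [481. 161.] [760.2  18.1]
```

Run:
```python
import cv2
a=cv2.imread("pics/side0.png")[220:360,180:400]; cv2.imwrite("pics/side_crop.png",cv2.resize(a,None,fx=3.5,fy=3.5,interpolation=cv2.INTER_CUBIC))
a=cv2.imread("pics/wrist0.png")[180:290,210:430]; cv2.imwrite("pics/wrist_crop.png",cv2.resize(a,None,fx=3.5,fy=3.5,interpolation=cv2.INTER_CUBIC))
```

```text
(no output)
```

View pics/side_crop.png

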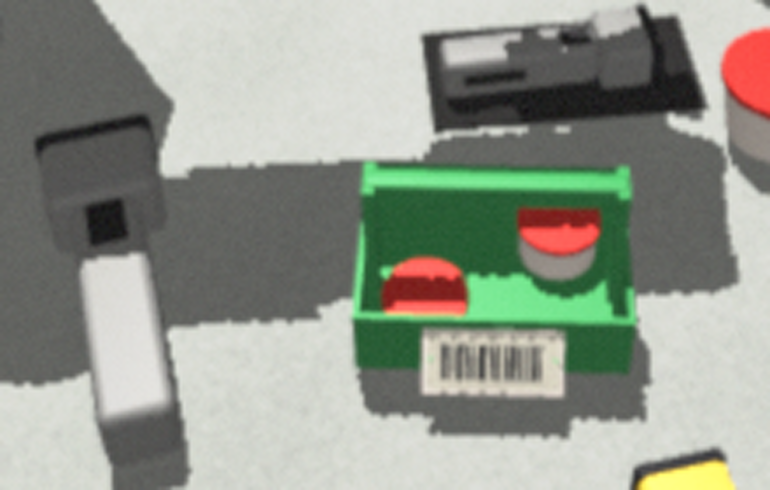

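View pics/wrist_crop.png

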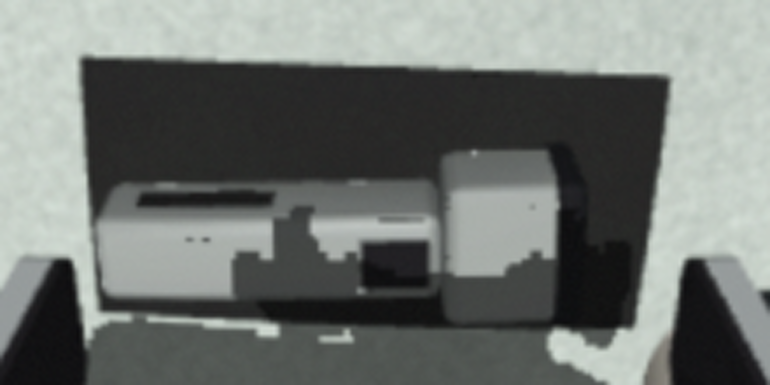

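Four scanner-like things show in the scene image. The yellow one at (172,235) and the green one at (466,206) are excluded by colour. Of the two grey ones, the off-mat one at (256,177) has a nose offset of about 131 mm. The one on the mat at (313,226) has a nose offset of about 86 mm, so it is the smaller and is the one meant. The enlarged crop confirms it: grey, lying on the black mat, pointing along +x.

Next I move over the upper crate, at roughly (474, -310), turning the tool -90°.

```bash
python3 -m creep '{"dr":[[0,0,-0.12],[0,0,-0.12],[0,0,-0.12],[0,0,-0.12],[0,0,-0.12]],"delta_pos":[[-8,-24,4],[-8,-24,4],[-8,-24,4],[-8,-24,4],[-8,-24,4]],"claw":[85,85,85,85,85]}' 40
python3 -m creep '{"dr":[[0,0,-0.12],[0,0,-0.12],[0,0,-0.12],[0,0,-0.12],[0,0,-0.12]],"delta_pos":[[-8,-24,4],[-8,-24,4],[-8,-24,4],[-8,-24,4],[-8,-24,4]],"claw":[85,85,85,85,85]}'
python3 -m creep '{"dr":[[0,0,-0.12],[0,0,-0.12],[0,0,-0.13],[0,0,0]],"delta_pos":[[-8,-24,4],[-8,-24,4],[-4,-22,4],[0,0,0]],"claw":[85,85,85,85]}'
python3 - <<'E'
from h import *
o=ctrl.observe(); print(o["tool_pos"],o["joint_pos"],o["time_s"])
s=snapshot("wrist"); cv2.imwrite("pics/w1.png",s["pixels"][:,:,::-1]); K,Rm,t=cam(s); print(-Rm.T@t, Rm.T[:,2])
for k,z in dict(upper_crate_center=62.5,upper_crate_bar=115,label=42).items():
    for d in landmark_of("wrist",k)[:2]:
        uv=np.array(d["xy"])*[640,400]; print(k,d["confidence"],uv,atz("wrist",s,uv,z))
E
```

```text
time_s: 2.22
tool_pos: [534.5, -120.9, 251.5]
eef_rot: [[0.822, -0.569, 0.0], [-0.569, -0.822, -0.0], [0.0, -0.0, -1.0]]
force: [-0.6, 0.3, 0.4]
opening: 0.993
time_s: 2.63
tool_pos: [494.5, -241.1, 271.6]
eef_rot: [[0.357, -0.934, 0.0], [-0.934, -0.357, -0.0], [0.0, -0.0, -1.0]]
force: [0.0, 0.0, -0.1]
opening: 0.997
time_s: 2.97
tool_pos: [474.2, -314.0, 284.2]
eef_rot: [[-0.004, -1.0, 0.001], [-1.0, 0.004, -0.003], [0.003, -0.001, -1.0]]
force: [-0.0, 0.2, 0.1]
opening: 1.0
[ 474.17065498 -314.02691432  284.21299698] [-7.92798148e-01  1.25190010e-01  1.56277440e+00 -1.39001724e-03
  1.45113825e+00  7.81901155e-01] 2.9667
[ 556.32429934 -313.86721119  427.7521912 ] [-3.21007047e-01 -8.98070681e-04 -9.47076380e-01]
upper_crate_center 0.89 [316.992 159.4  ] [ 478.74298587 -313.65805863   62.5       ]
upper_crate_bar 0.96 [318.592 170.2  ] [ 478.39845508 -315.29704236  115.        ]
label 0.79 [380.608 166.12 ] [ 465.75206484 -396.01858425   42.        ]
```

View pics/w1.png

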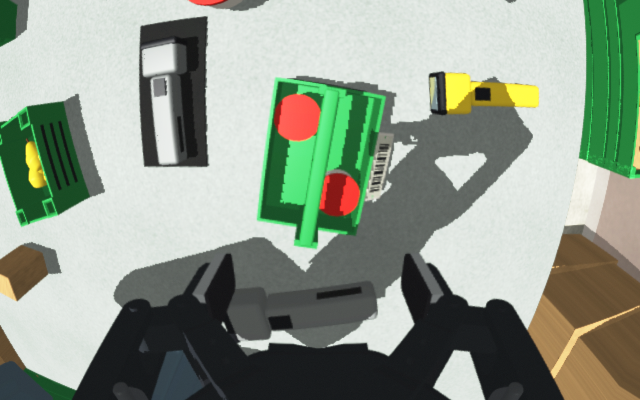

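The wrist picture shows the upper crate with its bar running from about (330,88) to (306,245) and the label at (381,166) on the -y side. The lower crate is at the left, about (40,160), and the scanner on its mat is at (167,105). I'll measure the yaw from the bar and rim next.

Run:
```python
import cv2
from h import *
s=snapshot("wrist"); im=s["pixels"][:,:,::-1].copy()
a=im[60:260,235:415]; cv2.imwrite("pics/w1c.png",cv2.resize(a,None,fx=3,fy=3,interpolation=cv2.INTER_CUBIC))
a=im[80:240,0:120]; cv2.imwrite("pics/w1d.png",cv2.resize(a,None,fx=3.7,fy=3.7,interpolation=cv2.INTER_CUBIC))
```

```text
(no output)
```

View pics/w1c.png

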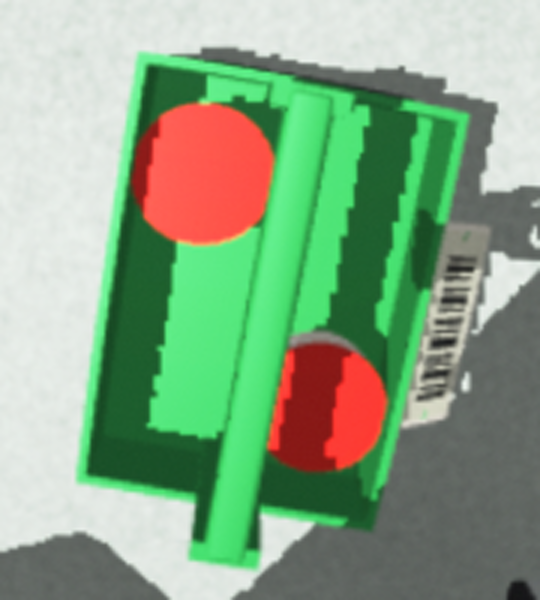

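View pics/w1d.png

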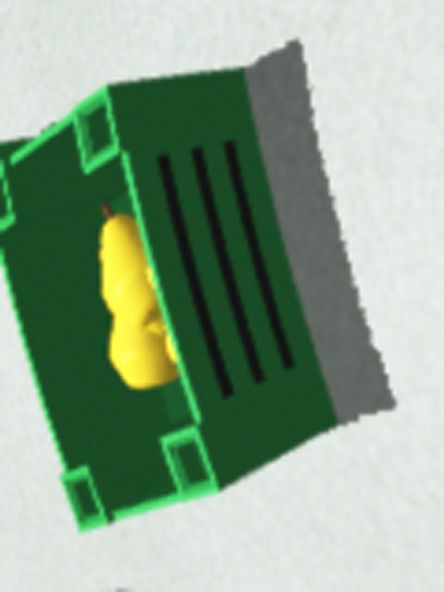

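```bash
cat >> h.py <<'E'
def fit(name,s,obs,p0):
    "obs: list of (local xyz (z world), uv); fit x,y,yaw"
    from scipy.optimize import least_squares
    L=np.array([o[0] for o in obs],float); U=np.array([o[1] for o in obs],float)
    def f(p):
        c,sn=np.cos(p[2]),np.sin(p[2]); P=np.c_[p[0]+c*L[:,0]-sn*L[:,1],p[1]+sn*L[:,0]+c*L[:,1],L[:,2]]
        return (proj(name,s,P)-U).ravel()
    r=least_squares(f,p0); return r.x, r.fun.reshape(-1,2).round(1)
E
python3 - <<'E'
from h import *
s=snapshot("wrist")
o=[([90,65,65],(281.7,78)),([-90,65,65],(261.7,220)),([90,-65,65],(391,98.7)),([-90,-65,65],(359.3,235))]
for l,u in o: print(atz("wrist",s,u,65))
print(fit("wrist",s,o,[475,-315,0]))
f=lambda a,b:(235+a/3,60+b/3)
# bar top edges at z=125: far end left/right, near end
for u in [f(292,92),f(332,96),f(196,545),f(258,552)]: print(atz("wrist",s,u,125))
g=lambda a,b:(a/3.7,80+b/3.7)
# lower sockets centres
for u in [g(98,130),g(188,461),g(84,498)]: print(atz("wrist",s,u,90))
print(fit("wrist",s,[([75,-50,90],g(98,130)),([-75,-50,90],g(188,461)),([-75,50,90],g(84,498))],[493,172,0.2]))
# outer corners
print(fit("wrist",s,[([90,-65,90],g(107,87)),([-90,-65,90],g(218,490)),([-90,65,90],g(80,530))],[493,172,0.2]))
E
```

```text
[ 576.77231082 -266.59374064   65.        ]
[ 401.15972759 -237.30124706   65.        ]
[ 555.08536126 -393.66870242   65.        ]
[ 381.01161392 -363.57614056   65.        ]
(array([ 4.78223665e+02, -3.15311998e+02, -1.66806730e-01]), array([[-0.4, -0.8],
       [-0.7,  0.6],
       [ 0.6, -0.9],
       [ 0.6,  1.6]]))
[ 561.16755211 -321.9920239   125.        ]
[ 560.16292474 -334.80055389  125.        ]
[ 401.8854425  -290.26634824  125.        ]
[ 399.24100659 -312.87110282  125.        ]
[570.13825268 138.68391368  90.        ]
[425.0486767  111.34618254  90.        ]
[404.10500504 207.90130867  90.        ]
(array([4.87695280e+02, 1.74256986e+02, 1.99082309e-01]), array([[-0.5, -0.5],
       [ 0.5,  0.6],
       [-0.2, -0.1]]))
(array([4.87183592e+02, 1.75753104e+02, 1.96042608e-01]), array([[-0.2, -0.7],
       [ 0.2,  0.5],
       [-0.3,  0.3]]))
```

```bash
python3 -m creep '{"dr":[[0,0,-0.06],[0,0,-0.06],[0,0,-0.043],[0,0,0],[0,0,0]],"delta_pos":[[2,-0.6,-25],[2,-0.7,-30],[0,0,-30],[0,0,-25],[0,0,0]],"claw":[85,85,85,85,85]}' 60
python3 - <<'E'
from h import *
o=ctrl.observe(); print(o["tool_pos"],np.arctan2(o["eef_rot"][1,0],o["eef_rot"][0,0]))
s=snapshot("wrist"); cv2.imwrite("pics/w2.png",s["pixels"][:,:,::-1])
E
```

```text
time_s: 3.68
tool_pos: [476.5, -307.6, 167.4]
eef_rot: [[-0.155, -0.988, -0.007], [-0.988, 0.155, 0.007], [-0.006, 0.008, -1.0]]
force: [-0.3, 0.1, -0.4]
opening: 0.996
[ 476.54078518 -307.55420753  167.36890866] -1.7260299066308644
```

View pics/w2.png

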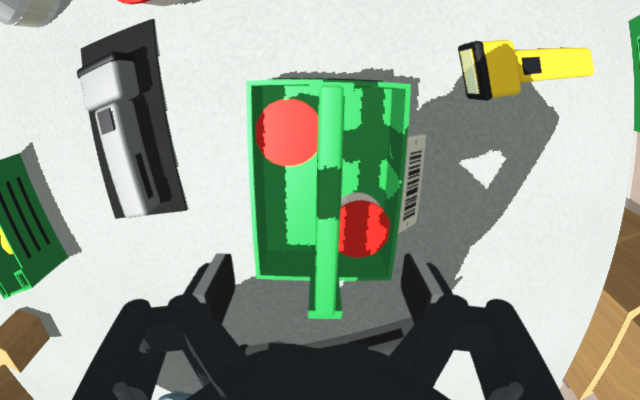

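```bash
python3 -m creep '{"dr":[[0,0,-0.011],[0,0,0],[0,0,0],[0,0,0],[0,0,0]],"delta_pos":[[1.7,-7.7,0],[0,0,-20],[0,0,-20],[0,0,-12],[0,0,0]],"claw":[85,85,85,85,85]}' 60
python3 - <<'E'
from h import *
o=ctrl.observe(); print(o["tool_pos"],np.arctan2(o["eef_rot"][1,0],o["eef_rot"][0,0]),o["eef_rot"][:,2])
s=snapshot("wrist"); cv2.imwrite("pics/w3.png",s["pixels"][:,:,::-1])
E
```

```text
time_s: 4.15
tool_pos: [480.3, -318.7, 120.4]
eef_rot: [[-0.167, -0.986, -0.001], [-0.986, 0.167, 0.001], [-0.001, 0.002, -1.0]]
force: [-0.1, 0.2, 0.2]
opening: 0.997
[ 480.34665359 -318.71857735  120.35925075] -1.73899905669179 [-0.00135738  0.0013463  -0.99999817]
```

View pics/w3.png

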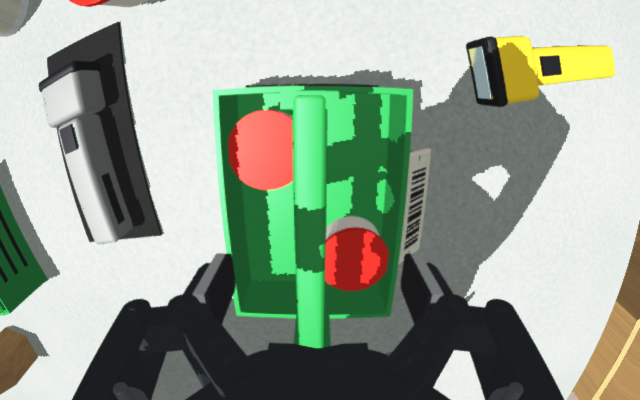

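```bash
python3 -m creep '{"dr":[[0,0,0],[0,0,0],[0,0,0],[0,0,0]],"delta_pos":[[-2,3.4,0],[0,0,-12],[0,0,-12],[0,0,0]],"claw":[85,85,85,85]}' 60
python3 -m creep '{"dr":[[0,0,0],[0,0,0],[0,0,0],[0,0,0],[0,0,0]],"delta_pos":[[0,0,0],[0,0,0],[0,0,0],[0,0,0],[0,0,0]],"claw":[10,10,10,10,10]}' 60
python3 -m creep '{"dr":[[0,0,0],[0,0,0],[0,0,0],[0,0,0],[0,0,0]],"delta_pos":[[0,0,0],[0,0,0],[0,0,0],[0,0,0],[0,0,0]],"claw":[10,10,10,10,10]}' 60
python3 - <<'E'
from h import *
s=snapshot("wrist"); cv2.imwrite("pics/w4.png",s["pixels"][:,:,::-1])
E
```

```text
time_s: 4.53
tool_pos: [477.6, -314.4, 94.9]
eef_rot: [[-0.167, -0.986, -0.002], [-0.986, 0.167, 0.002], [-0.002, 0.003, -1.0]]
force: [-0.6, 0.1, -0.9]
opening: 0.991
time_s: 4.95
tool_pos: [478.9, -315.8, 97.7]
eef_rot: [[-0.167, -0.986, 0.001], [-0.986, 0.167, -0.001], [0.0, -0.001, -1.0]]
force: [-0.5, -0.8, 0.2]
opening: 0.295
time_s: 5.37
tool_pos: [479.0, -315.2, 97.6]
eef_rot: [[-0.167, -0.986, 0.0], [-0.986, 0.167, 0.0], [-0.0, -0.0, -1.0]]
force: [1.5, 3.5, 3.8]
opening: 0.173
```

View pics/w4.png

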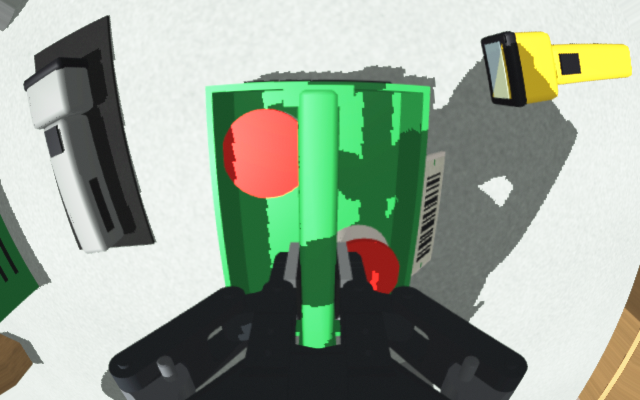

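The fingers stopped on the bar, at an opening of about 15 mm. I lift the crate now.

```bash
python3 -m creep '{"dr":[[0,0,0],[0,0,0],[0,0,0],[0,0,0],[0,0,0]],"delta_pos":[[0,0,5],[0,0,15],[0,0,20],[0,0,20],[0,0,20]],"claw":[10,10,10,10,10]}' 80
python3 -m creep '{"dr":[[0,0,0],[0,0,0],[0,0,0],[0,0,0],[0,0,0]],"delta_pos":[[0,0,20],[0,0,20],[0,0,20],[0,0,10],[0,0,0]],"claw":[10,10,10,10,10]}' 80
python3 - <<'E'
from h import *
for n in ["wrist","side"]:
    s=snapshot(n); cv2.imwrite(f"pics/{n}5.png",s["pixels"][:,:,::-1])
o=ctrl.observe(); print(o["joint_pos"],o["force"],o["ft_torque"])
E
```

```text
time_s: 5.83
tool_pos: [477.7, -315.6, 176.9]
eef_rot: [[-0.168, -0.986, -0.002], [-0.986, 0.168, 0.001], [-0.0, 0.002, -1.0]]
force: [0.8, 0.5, -3.9]
opening: 0.168
time_s: 6.25
tool_pos: [479.3, -316.9, 249.5]
eef_rot: [[-0.168, -0.986, 0.002], [-0.986, 0.168, -0.003], [0.003, -0.003, -1.0]]
force: [0.2, 0.3, -5.2]
opening: 0.175
[-7.90109861e-01  1.64503486e-01  1.59515049e+00 -4.16588715e-04
  1.38301963e+00  9.49145915e-01] [ 0.3910067  -0.44577098 -5.3752923 ] [ 0.02065358  0.00806188 -0.01295774]
```

View pics/wrist5.png

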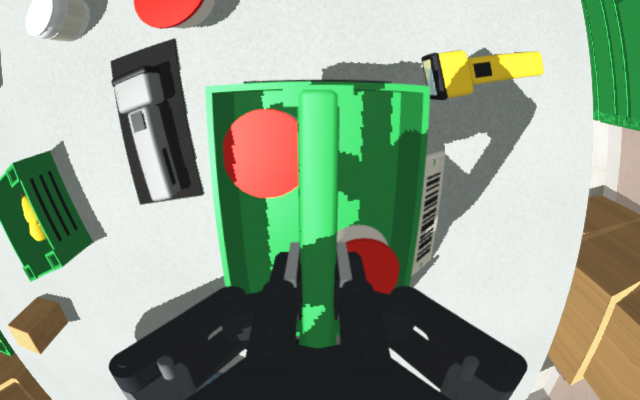

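View pics/side5.png

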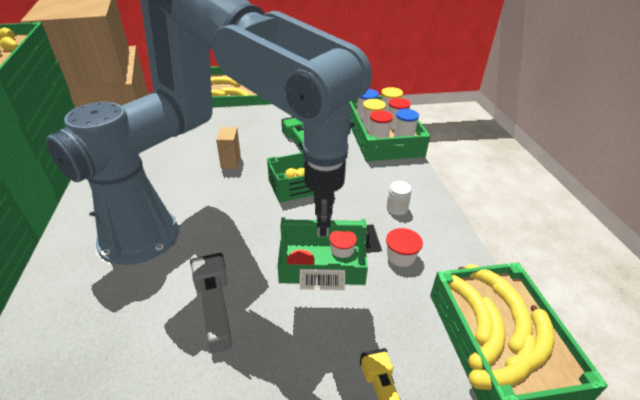

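The crate hangs level from the bar, in line with the tool, and the load is 5.3 N. I carry it halfway and measure the lower crate from closer.

```bash
python3 -m creep '{"dr":[[0,0,0.03],[0,0,0.04],[0,0,0.04],[0,0,0.04],[0,0,0.04]],"delta_pos":[[0,10,0],[0,20,0],[0,30,0],[0,30,0],[0,30,0]],"claw":[10,10,10,10,10]}' 80
python3 -m creep '{"dr":[[0,0,0.04],[0,0,0.04],[0,0,0.04],[0,0,0.04],[0,0,0]],"delta_pos":[[0,30,0],[0,30,0],[0,20,0],[0,10,0],[0,0,0]],"claw":[10,10,10,10,10]}' 80
python3 -m creep '{"dr":[[0,0,0],[0,0,0]],"delta_pos":[[0,0,0],[0,0,0]],"claw":[10,10]}' 80
python3 - <<'E'
from h import *
o=ctrl.observe(); print(o["tool_pos"],np.arctan2(o["eef_rot"][1,0],o["eef_rot"][0,0]))
s=snapshot("wrist"); cv2.imwrite(f"pics/w6.png",s["pixels"][:,:,::-1])
s=snapshot("scene"); cv2.imwrite(f"pics/s6.png",s["pixels"][:,:,::-1])
E
```

```text
time_s: 6.77
tool_pos: [477.5, -193.4, 245.2]
eef_rot: [[0.025, -1.0, -0.003], [-1.0, -0.025, 0.002], [-0.002, 0.003, -1.0]]
force: [0.9, 0.5, -5.2]
opening: 0.176
time_s: 7.18
tool_pos: [477.8, -102.8, 245.9]
eef_rot: [[0.187, -0.982, -0.002], [-0.982, -0.187, 0.002], [-0.002, 0.002, -1.0]]
force: [0.5, 0.2, -5.1]
opening: 0.174
time_s: 7.35
tool_pos: [478.5, -106.2, 246.8]
eef_rot: [[0.18, -0.984, -0.001], [-0.984, -0.18, -0.0], [0.0, 0.001, -1.0]]
force: [0.4, -0.6, -5.0]
opening: 0.173
[ 478.52711488 -106.15146016  246.75851802] -1.3895039219050558
```

View pics/w6.png

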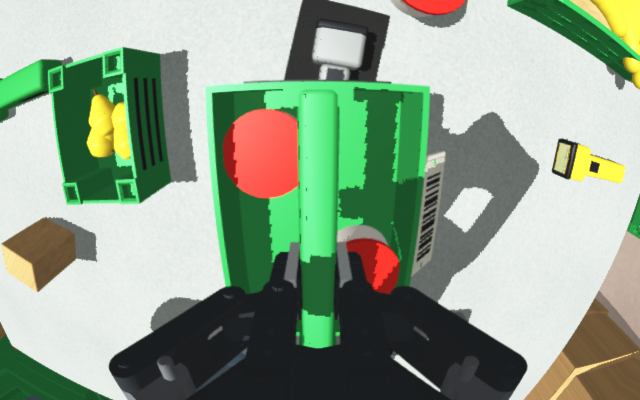

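Run:
```python
from h import *
im=cv2.imread("pics/w6.png")[35:215,35:185]; cv2.imwrite("pics/w6c.png",cv2.resize(im,None,fx=3.3,fy=3.3,interpolation=cv2.INTER_CUBIC))
```

```text
(no output)
```

View pics/w6c.png

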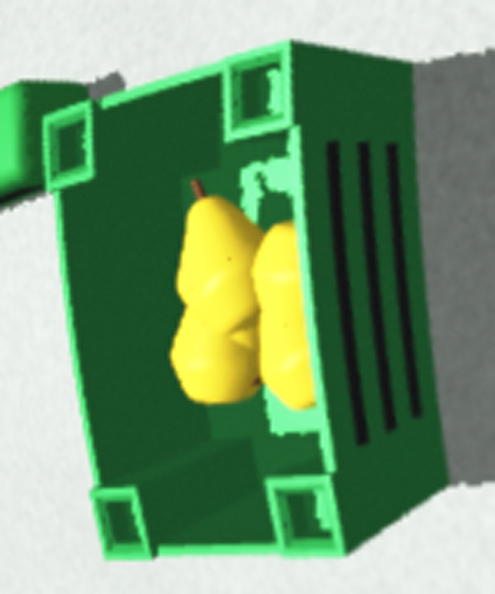

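Run:
```python
from h import *
s=snapshot("wrist")
g=lambda a,b:(35+a/3.3,35+b/3.3)
o=[([75,-50,90],g(259,94)),([75,50,90],g(69,148)),([-75,50,90],g(122,522)),([-75,-50,90],g(307,517))]
p,r=fit("wrist",s,o,[487,175,.2]);print(p,r)
o=[([90,-65,90],g(290,41)),([90,65,90],g(43,117)),([-90,65,90],g(106,558)),([-90,-65,90],g(346,554))]
p,r=fit("wrist",s,o,[487,175,.2]);print(p,r)
# tool/crate relation: bar far end in wrist, from crate model relative to the tool
t=ctrl.observe(); print(t["tool_pos"],t["eef_rot"][:,0],t["time_s"])
im=s["pixels"].copy()
c,sn=np.cos(p[2]),np.sin(p[2])
for n in ["scene","side"]:
    q=snapshot(n); d=landmark_of(n,"lower_crate_top")[0]; uv=np.array(d["xy"])*[640,400]; print(n,atz(n,q,uv,90))
```

```text
[4.87416044e+02 1.73378036e+02 1.99947688e-01] [[-0.1 -0.6]
 [ 0.1 -0.4]
 [-0.1  0.7]
 [-0.1  0.4]]
[4.87834676e+02 1.74265015e+02 2.01973487e-01] [[-0.1 -0.6]
 [ 0.  -0.1]
 [-0.1  0.3]
 [-0.   0.5]]
[ 478.64735172 -106.56365934  247.04259421] [ 1.79184084e-01 -9.83815564e-01  7.12175166e-06] 7.5
scene [492.1711461  169.35337682  90.        ]
side [490.56838122 180.51734246  90.        ]
```

Run:
```python
from h import *
im=cv2.imread("pics/w6.png")[60:300,195:455]; cv2.imwrite("pics/w6d.png",cv2.resize(im,None,fx=2.5,fy=2.5,interpolation=cv2.INTER_CUBIC))
```

```text
(no output)
```

View pics/w6d.png

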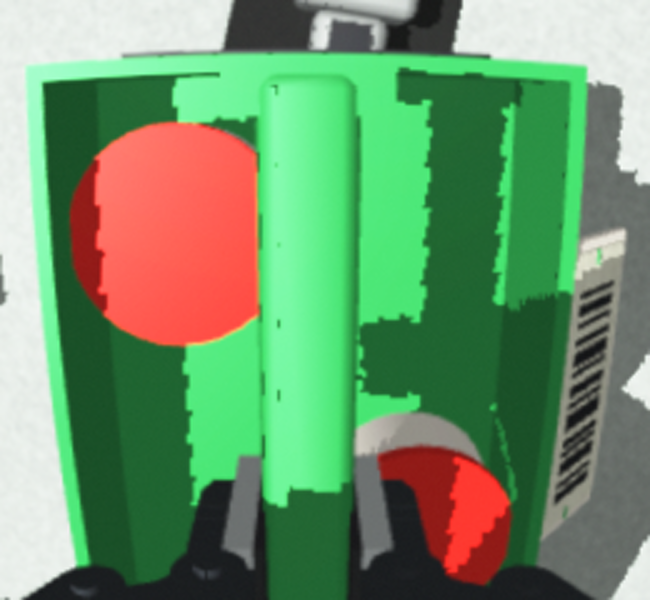

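Run:
```python
from h import *
s=snapshot("wrist"); t=ctrl.observe(); T=t["tool_pos"]; zc=T[2]-97.6+62.5
g=lambda a,b:(195+a/2.5,60+b/2.5)
o=[([90,65,zc+2.5],g(27,67)),([90,-65,zc+2.5],g(588,67))]
for dz in (-2,0,2):
    oo=[([a[0],a[1],a[2]+dz],u) for a,u in o]
    p,r=fit("wrist",s,oo,[478,-106,.18]);e=t["eef_rot"][:,0]; print(p,p[:2]-T[:2],p[2]-np.arctan2(e[1],e[0])-np.pi/2,r.ravel())
o+=[([45,-94.1,zc-34.6],g(625,230)),([-45,-94.1,zc-34.6],g(593,500))]
p,r=fit("wrist",s,o,[478,-106,.18]);print(p,p[:2]-T[:2],r)
```

```text
[ 4.78099469e+02 -1.06198988e+02  1.80664087e-01] [-0.57055137 -0.20193028] -0.00039963095805539695 [ 1.5 -0.  -1.5 -0. ]
[ 4.78059018e+02 -1.06205938e+02  1.80666291e-01] [-0.61100279 -0.20888047] -0.000397426767865916 [ 0.3 -0.  -0.3 -0. ]
[ 4.78018778e+02 -1.06212868e+02  1.80668558e-01] [-0.6512422 -0.2158099] -0.00039516024474695044 [-0.8  0.   0.8  0. ]
[ 4.77875299e+02 -1.06418311e+02  1.81406621e-01] [-0.79472126 -0.42125313] [[ 0.5  0.4]
 [-0.2  0.3]
 [ 0.6 -0.2]
 [-1.2 -1. ]]
```

```bash
python3 -m creep '{"dr":[[0,0,0.01],[0,0,0.01],[0,0,0],[0,0,0],[0,0,0]],"delta_pos":[[1,15,0],[2,30,0],[2,35,0],[2,35,0],[2,35,0]],"claw":[10,10,10,10,10]}' 80
python3 -m creep '{"dr":[[0,0,0],[0,0,0],[0,0,0],[0,0,0],[0,0,0]],"delta_pos":[[0.7,35,0],[0,35,0],[0,30,0],[0,20,0],[0,10.5,0]],"claw":[10,10,10,10,10]}' 80
python3 -m creep '{"dr":[[0,0,0],[0,0,0],[0,0,0],[0,0,0]],"delta_pos":[[0,0,-10],[0,0,-10],[0,0,-10],[0,0,0]],"claw":[10,10,10,10]}' 80
python3 - <<'E'
from h import *
o=ctrl.observe(); print(o["tool_pos"],np.arctan2(o["eef_rot"][1,0],o["eef_rot"][0,0]))
for n in ["wrist","side","scene"]:
    s=snapshot(n); cv2.imwrite(f"pics/{n}7.png",s["pixels"][:,:,::-1])
o=ctrl.observe(); print(o["tool_pos"],np.arctan2(o["eef_rot"][1,0],o["eef_rot"][0,0]))
a=cv2.imread("pics/side7.png")[80:230,220:380]; b=cv2.imread("pics/scene7.png")[100:250,330:490]
cv2.imwrite("pics/c7.png",cv2.resize(np.hstack([a,b]),None,fx=2.5,fy=2.5,interpolation=cv2.INTER_CUBIC))
E
```

```text
time_s: 8.17
tool_pos: [487.7, 45.6, 247.4]
eef_rot: [[0.199, -0.98, 0.0], [-0.98, -0.199, 0.0], [0.0, -0.0, -1.0]]
force: [1.2, 0.2, -3.3]
opening: 0.173
time_s: 8.58
tool_pos: [488.1, 177.5, 247.3]
eef_rot: [[0.203, -0.979, 0.0], [-0.979, -0.203, 0.001], [-0.001, -0.0, -1.0]]
force: [-0.3, -0.3, -4.3]
opening: 0.171
time_s: 8.92
tool_pos: [486.6, 173.5, 213.8]
eef_rot: [[0.199, -0.98, -0.006], [-0.98, -0.199, -0.001], [-0.0, 0.006, -1.0]]
force: [-1.2, -0.3, -4.6]
opening: 0.171
[486.6402164  173.46690197 213.82818199] -1.3705593499323492
[488.48099135 173.98017417 216.97459222] -1.3705189830355242
```

View pics/c7.png

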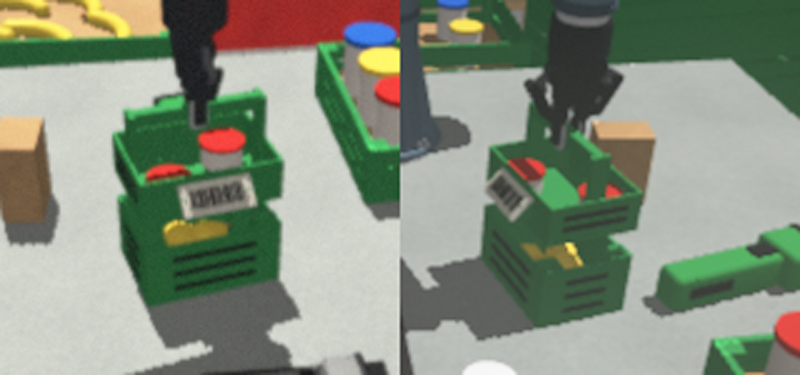

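View pics/wrist7.png

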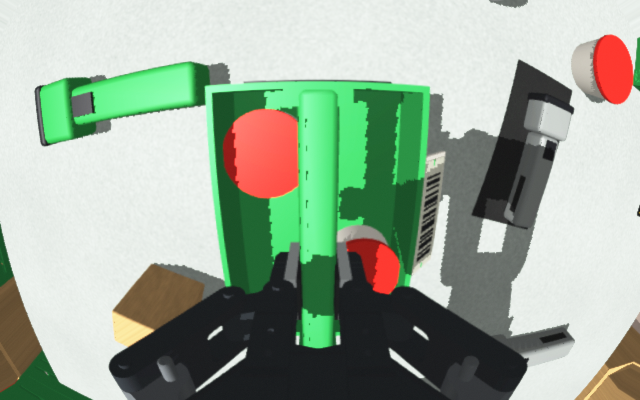

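The two camera crops show the held crate aligned directly above the lower crate. I lower it slowly.

```bash
python3 -m creep '{"dr":[[0,0,0],[0,0,0],[0,0,0],[0,0,0],[0,0,0]],"delta_pos":[[0,0,-7],[0,0,-7],[0,0,-6],[0,0,-5],[0,0,-2]],"claw":[10,10,10,10,10]}' 80
python3 -m creep '{"dr":[[0,0,0],[0,0,0],[0,0,0],[0,0,0],[0,0,0]],"delta_pos":[[0,0,-2],[0,0,-2],[0,0,-2],[0,0,-2],[0,0,0]],"claw":[10,10,10,10,10]}' 80
```

```text
time_s: 9.48
tool_pos: [487.7, 174.8, 189.0]
eef_rot: [[0.2, -0.98, -0.002], [-0.98, -0.2, -0.0], [-0.0, 0.002, -1.0]]
force: [-0.8, 0.6, -3.5]
opening: 0.172
time_s: 9.9
tool_pos: [488.2, 174.9, 182.0]
eef_rot: [[0.2, -0.98, -0.0], [-0.98, -0.2, -0.0], [-0.0, 0.0, -1.0]]
force: [0.3, 1.1, -4.3]
opening: 0.167
```

```bash
python3 -m creep '{"dr":[[0,0,0],[0,0,0],[0,0,0],[0,0,0],[0,0,0]],"delta_pos":[[0,0,-1.5],[0,0,-1.5],[0,0,-1.5],[0,0,0],[0,0,0]],"claw":[10,10,10,10,10]}' 80
python3 -m creep '{"dr":[[0,0,0],[0,0,0],[0,0,0]],"delta_pos":[[0,0,-0.7],[0,0,0],[0,0,0]],"claw":[10,10,10]}' 80
```

```text
time_s: 10.32
tool_pos: [488.4, 174.9, 177.8]
eef_rot: [[0.201, -0.98, -0.0], [-0.98, -0.201, -0.0], [0.0, 0.0, -1.0]]
force: [-0.5, 0.2, -3.9]
opening: 0.173
time_s: 10.57
tool_pos: [488.4, 175.1, 177.6]
eef_rot: [[0.201, -0.98, 0.0], [-0.98, -0.201, 0.0], [-0.0, -0.0, -1.0]]
force: [-3.5, 1.6, 1.4]
opening: 0.173
```

Contact came at TCP z = 177.6 mm, exactly the seated height. I release.

```bash
python3 -m creep '{"dr":[[0,0,0],[0,0,0],[0,0,0],[0,0,0],[0,0,0]],"delta_pos":[[0,0,0],[0,0,0],[0,0,0],[0,0,0],[0,0,0]],"claw":[22,35,50,70,85]}' 20
python3 -m creep '{"dr":[[0,0,0],[0,0,0],[0,0,0],[0,0,0],[0,0,0]],"delta_pos":[[0,0,0],[0,0,0],[0,0,10],[0,0,25],[0,0,30]],"claw":[85,85,85,85,85]}' 40
python3 - <<'E'
from h import *
for n in ["wrist","side","scene"]:
    s=snapshot(n); cv2.imwrite(f"pics/{n}8.png",s["pixels"][:,:,::-1])
a=cv2.imread("pics/side8.png")[80:230,220:380]; b=cv2.imread("pics/scene8.png")[100:250,330:490]
cv2.imwrite("pics/c8.png",cv2.resize(np.hstack([a,b]),None,fx=2.5,fy=2.5,interpolation=cv2.INTER_CUBIC))
E
```

```text
time_s: 10.98
tool_pos: [488.6, 174.8, 177.2]
eef_rot: [[0.2, -0.98, 0.0], [-0.98, -0.2, -0.0], [0.0, -0.0, -1.0]]
force: [-0.4, -0.3, 0.2]
opening: 0.814
time_s: 11.4
tool_pos: [487.0, 174.7, 241.5]
eef_rot: [[0.2, -0.98, -0.004], [-0.98, -0.2, -0.001], [-0.0, 0.004, -1.0]]
force: [0.9, 0.3, 0.3]
opening: 0.995
```

View pics/c8.png

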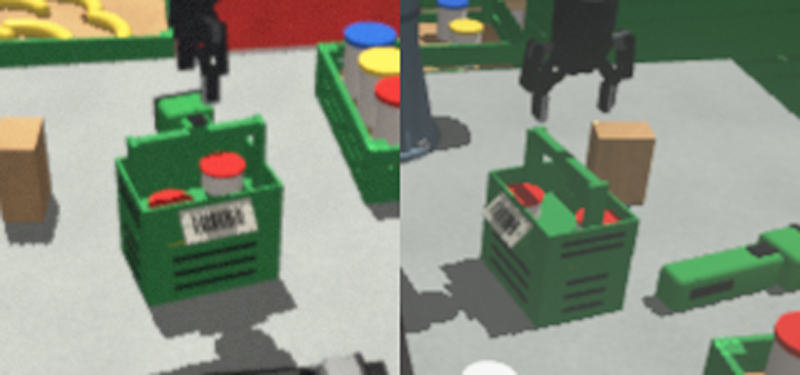

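View pics/wrist8.png

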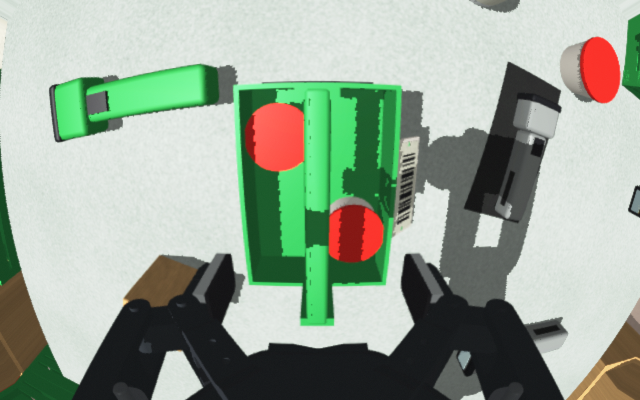

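The upper crate is now flush on the lower one in both crops, with no gap. I move over the scanner.

```bash
python3 -m creep '{"dr":[[0,0,0],[0,0,-0.02],[0,0,-0.02],[0,0,-0.02],[0,0,-0.02]],"delta_pos":[[4,-15,5],[8,-30,0],[9,-35,0],[9,-35,0],[9,-35,0]],"claw":[85,85,85,85,85]}' 50
python3 -m creep '{"dr":[[0,0,-0.02],[0,0,-0.02],[0,0,-0.02],[0,0,-0.02],[0,0,0]],"delta_pos":[[9,-35,0],[9,-35,0],[9,-35,0],[5,-20,0],[0,-5,0]],"claw":[85,85,85,85,85]}' 50
python3 -m creep '{"dr":[[0,0,0],[0,0,0],[0,0,0],[0,0,0]],"delta_pos":[[0,0,-20],[0,0,-20],[0,0,-10],[0,0,0]],"claw":[85,85,85,85]}' 50
python3 - <<'E'
from h import *
s=snapshot("wrist"); cv2.imwrite(f"pics/w9.png",s["pixels"][:,:,::-1])
o=ctrl.observe(); print(o["tool_pos"],np.arctan2(o["eef_rot"][1,0],o["eef_rot"][0,0]))
for k,z in dict(scanner_center=24,scanner_nose=24,mat_top=4).items():
    for d in landmark_of("wrist",k)[:2]:
        uv=np.array(d["xy"])*[640,400]; print(k,d["confidence"],uv,atz("wrist",s,uv,z))
im=cv2.imread("pics/w9.png")[50:300,200:440]; cv2.imwrite("pics/w9c.png",cv2.resize(im,None,fx=2.4,fy=2.4,interpolation=cv2.INTER_CUBIC))
E
```

```text
time_s: 11.97
tool_pos: [527.0, 23.7, 246.4]
eef_rot: [[0.121, -0.993, -0.001], [-0.993, -0.121, 0.0], [-0.0, 0.001, -1.0]]
force: [0.5, 0.1, 0.2]
opening: 0.995
time_s: 12.38
tool_pos: [559.5, -108.7, 246.1]
eef_rot: [[0.037, -0.999, -0.001], [-0.999, -0.037, -0.0], [0.0, 0.001, -1.0]]
force: [-0.3, -0.1, -0.3]
opening: 0.995
time_s: 12.72
tool_pos: [557.2, -103.6, 193.7]
eef_rot: [[0.042, -0.999, -0.006], [-0.999, -0.043, 0.003], [-0.003, 0.006, -1.0]]
force: [-0.3, 1.0, -0.3]
opening: 0.997
[ 558.21005494 -103.98407147  195.56794576] -1.5281703401655469
scanner_center 0.8 [611.008 182.88 ] [ 572.25829868 -551.48550314   24.        ]
scanner_center 0.63 [320.768 168.32 ] [ 562.31645086 -105.90329639   24.        ]
scanner_nose 0.81 [322.112  86.   ] [ 646.98020934 -103.51278152   24.        ]
scanner_nose 0.75 [578.816 187.32 ] [ 560.32713496 -468.82245315   24.        ]
mat_top 0.96 [318.784 154.   ] [ 573.39167456 -103.36848902    4.        ]
```

View pics/w9.png

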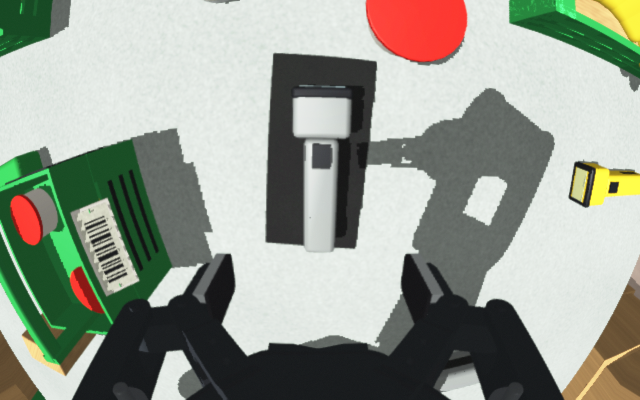

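View pics/w9c.png

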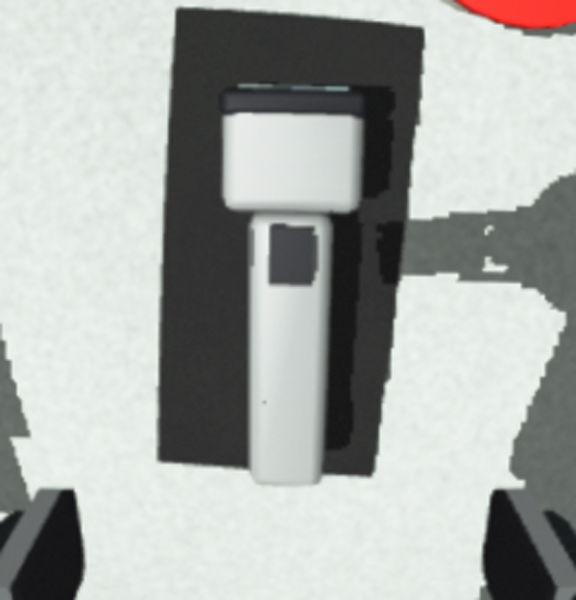

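Run:
```python
from h import *
s=snapshot("wrist"); g=lambda a,b:(200+a/2.4,50+b/2.4)
for z in (36,43): 
  for u in [g(287,478),g(290,220),g(293,88),g(293,208)]: print(z,atz("wrist",s,u,z).round(1))
for u in [g(178,8),g(424,30),g(158,461),g(374,476)]: print("mat",atz("wrist",s,u,4).round(1))
print(fit("wrist",s,[([110,55,4],g(178,8)),([110,-55,4],g(424,30)),([-110,55,4],g(158,461)),([-110,-55,4],g(374,476))],[573,-103,0]))
```

```text
36 [ 475.8 -110.5   36. ]
36 [ 595.6 -106.4   36. ]
36 [ 650.3 -105.3   36. ]
36 [ 600.7 -107.5   36. ]
43 [ 479.6 -110.3   43. ]
43 [ 596.7 -106.3   43. ]
43 [ 650.2 -105.2   43. ]
43 [ 601.7 -107.3   43. ]
mat [686.7 -52.9   4. ]
mat [ 681.9 -163.2    4. ]
mat [465.  -44.7   4. ]
mat [ 461.2 -156.4    4. ]
(array([ 5.73847666e+02, -1.04314042e+02, -3.49983433e-02]), array([[ 0.2,  0.9],
       [-0.1,  0. ],
       [ 0.6, -0.6],
       [-0.7, -0.6]]))
```

```bash
python3 -m creep '{"dr":[[0,0,-0.013],[0,0,0],[0,0,0],[0,0,0],[0,0,0]],"delta_pos":[[-3,-4,-15],[0,0,-30],[0,0,-30],[0,0,-30],[0,0,-20]],"claw":[85,85,85,85,85]}' 50
python3 -m creep '{"dr":[[0,0,0],[0,0,0],[0,0,0]],"delta_pos":[[0,0,-10],[0,0,0],[0,0,0]],"claw":[85,85,85]}' 50
python3 - <<'E'
from h import *
s=snapshot("wrist"); cv2.imwrite(f"pics/w10.png",s["pixels"][:,:,::-1])
o=ctrl.observe(); print(o["tool_pos"],np.arctan2(o["eef_rot"][1,0],o["eef_rot"][0,0]))
E
```

```text
time_s: 13.38
tool_pos: [555.9, -108.7, 70.5]
eef_rot: [[0.029, -1.0, -0.001], [-1.0, -0.029, 0.0], [-0.0, 0.001, -1.0]]
force: [-0.5, -0.5, -0.5]
opening: 0.994
time_s: 13.63
tool_pos: [557.1, -109.3, 63.0]
eef_rot: [[0.029, -1.0, 0.001], [-1.0, -0.029, -0.0], [0.0, -0.001, -1.0]]
force: [0.7, 0.3, 0.9]
opening: 0.993
[ 557.7613328  -109.56272537   63.82435385] -1.5417940608469012
```

View pics/w10.png

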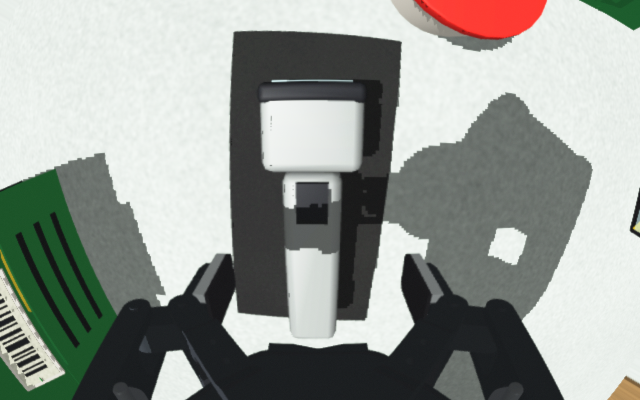

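```bash
python3 -m creep '{"dr":[[0,0,0],[0,0,0],[0,0,0],[0,0,0],[0,0,0]],"delta_pos":[[-2.5,1.5,-15],[0,0,-20],[0,0,-15],[0,0,-3],[0,0,0]],"claw":[85,85,85,85,85]}' 50
python3 -m creep '{"dr":[[0,0,0],[0,0,0],[0,0,0],[0,0,0],[0,0,0]],"delta_pos":[[0,0,0],[0,0,0],[0,0,0],[0,0,0],[0,0,0]],"claw":[60,40,25,25,25]}' 50
python3 -m creep '{"dr":[[0,0,0],[0,0,0],[0,0,0],[0,0,0],[0,0,0]],"delta_pos":[[0,0,0],[0,0,0],[0,0,0],[0,0,0],[0,0,0]],"claw":[25,25,25,25,25]}' 50
python3 - <<'E'
from h import *
s=snapshot("wrist"); cv2.imwrite(f"pics/w11.png",s["pixels"][:,:,::-1])
o=ctrl.observe(); print(o["tool_pos"],np.arctan2(o["eef_rot"][1,0],o["eef_rot"][0,0]))
E
```

```text
time_s: 14.1
tool_pos: [554.4, -107.7, 9.8]
eef_rot: [[0.029, -1.0, 0.001], [-1.0, -0.029, -0.0], [0.0, -0.001, -1.0]]
force: [-0.7, 0.1, 0.7]
opening: 0.992
time_s: 14.52
tool_pos: [554.8, -107.8, 10.2]
eef_rot: [[0.029, -1.0, 0.002], [-1.0, -0.029, -0.001], [0.001, -0.002, -1.0]]
force: [1.8, 0.2, 8.9]
opening: 0.392
time_s: 14.93
tool_pos: [554.8, -107.8, 10.2]
eef_rot: [[0.029, -1.0, 0.002], [-1.0, -0.029, -0.001], [0.001, -0.002, -1.0]]
force: [-1.0, -0.2, 5.5]
opening: 0.389
[ 554.77313902 -107.83597984   10.20032649] -1.541930040655996
```

View pics/w11.png

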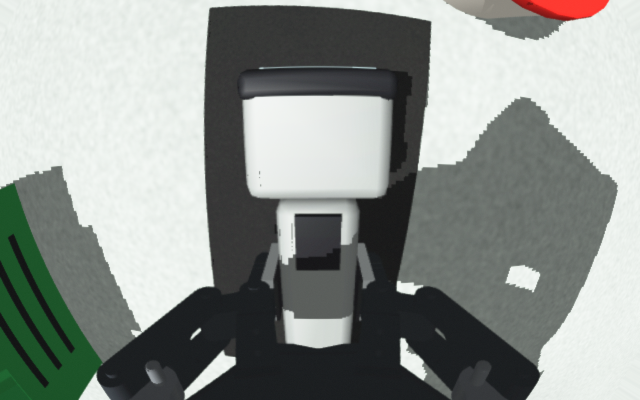

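The scanner is gripped with the opening at 33 mm. I lift it and turn it towards the label.

```bash
python3 -m creep '{"dr":[[0,0,0],[0,0,0],[0,0,0],[0,0,0],[0,0,0]],"delta_pos":[[0,0,5],[0,0,15],[0,0,25],[0,0,25],[0,0,20]],"claw":[25,25,25,25,25]}' 60
python3 -m creep '{"dr":[[0,0,0.08],[0,0,0.116],[0,0,0.12],[0,0,0.12],[0,0,0.12]],"delta_pos":[[-2,2,8],[-2,2,0],[-2,2,0],[-2,2,0],[-2,2,0]],"claw":[25,25,25,25,25]}' 60
python3 -m creep '{"dr":[[0,0,0.12],[0,0,0.12],[0,0,0.12],[0,0,0.12],[0,0,0.12]],"delta_pos":[[-2,3,0],[0,0,0],[0,0,0],[0,0,0],[0,0,0]],"claw":[25,25,25,25,25]}' 60
python3 -m creep '{"dr":[[0,0,0.12],[0,0,0.12],[0,0,0.12],[0,0,0.12],[0,0,0.1]],"delta_pos":[[0,0,0],[0,0,0],[0,0,0],[0,0,0],[0,0,0]],"claw":[25,25,25,25,25]}' 60
python3 - <<'E'
from h import *
for n in ["wrist","side","scene"]:
    s=snapshot(n); cv2.imwrite(f"pics/{n}12.png",s["pixels"][:,:,::-1])
o=ctrl.observe(); print(o["tool_pos"],np.arctan2(o["eef_rot"][1,0],o["eef_rot"][0,0]),o["force"])
E
```

```text
time_s: 15.4
tool_pos: [553.7, -107.6, 100.5]
eef_rot: [[0.029, -1.0, -0.0], [-1.0, -0.029, -0.0], [0.0, 0.0, -1.0]]
force: [0.4, -0.3, -2.2]
opening: 0.383
time_s: 15.82
tool_pos: [543.3, -97.3, 107.0]
eef_rot: [[0.557, -0.831, -0.001], [-0.831, -0.557, 0.0], [-0.001, 0.001, -1.0]]
force: [0.6, 0.5, -1.9]
opening: 0.386
time_s: 16.23
tool_pos: [541.4, -94.4, 106.9]
eef_rot: [[0.929, -0.371, -0.001], [-0.371, -0.929, 0.0], [-0.001, 0.0, -1.0]]
force: [0.2, 0.1, -1.7]
opening: 0.388
time_s: 16.65
tool_pos: [541.4, -94.4, 106.8]
eef_rot: [[0.98, 0.199, -0.001], [0.199, -0.98, 0.0], [-0.001, -0.0, -1.0]]
force: [0.6, 0.5, -2.4]
opening: 0.387
[541.53515224 -94.47823204 106.90728947] 0.1913132528072454 [-0.2175068  -0.46850512 -1.34977323]
```

View pics/wrist12.png

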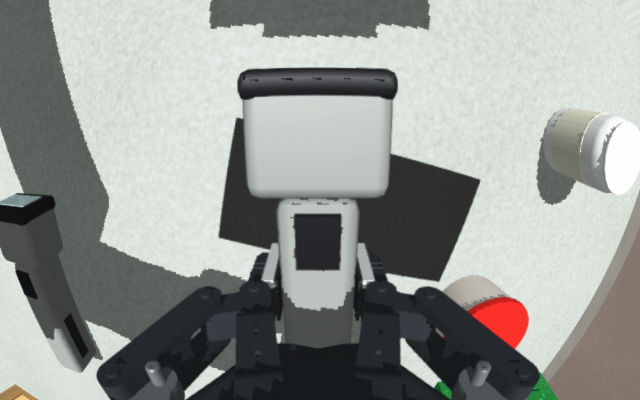

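View pics/side12.png

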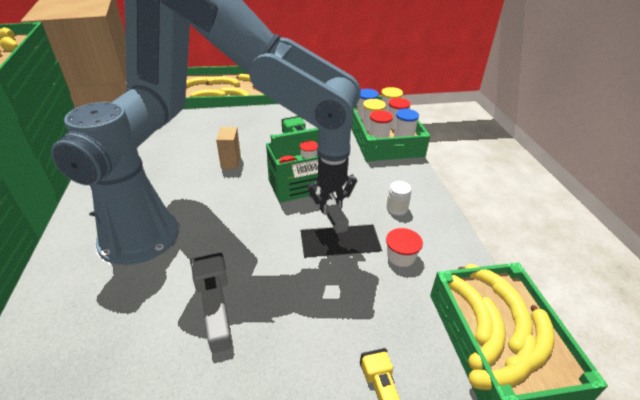

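Run:
```python
from h import *
P=np.array([[503.7,96.2,122.]])
T=ctrl.observe(); e=T["eef_rot"]; t=T["tool_pos"]; h=-e[:,1]; print(h)
nose=t+h*95-e[:,2]*13.8; v=P[0]-nose; print("nose",nose,"ahead",v@h,"side",v@e[:,0],"up",v@-e[:,2])
for n in ["side","scene"]:
    s=snapshot(n); print(n,proj(n,s,np.vstack([P,nose])).round(0).tolist())
    for k in ["label","scanner_nose","upper_crate_center","lower_crate_top"]: print(k,[(np.array(d["xy"])*[640,400],round(d["confidence"],2)) for d in landmark_of(n,k)[:3]])
    im=s["pixels"][:,:,::-1].copy()
    for q in proj(n,s,np.vstack([P,nose,nose+100*h])): cv2.drawMarker(im,tuple(int(round(x)) for x in q),(0,0,255),cv2.MARKER_CROSS,5,1)
    x0,y0=(240,90) if n=="side" else (290,120)
    cv2.imwrite(f"pics/{n}13.png",cv2.resize(im[y0:y0+160,x0:x0+140],None,fx=2.8,fy=2.8,interpolation=cv2.INTER_CUBIC))
a=np.hstack([cv2.imread("pics/side13.png"),cv2.imread("pics/scene13.png")]);cv2.imwrite("pics/c13.png",a)
```

```text
[-1.90148123e-01  9.81755352e-01  3.45715208e-04]
nose [523.48066393  -1.21447698 120.74012876] ahead 99.39887583941233 side -0.8973774285171812 up 1.22493319039311
side [[307.0, 168.0], [318.0, 187.0]]
label [(array([305.92, 168.2 ]), 0.8)]
scanner_nose [(array([204.48, 260.4 ]), 0.97), (array([371.52, 350.4 ]), 0.88), (array([288.832, 122.28 ]), 0.82)]
upper_crate_center [(array([403.008, 248.32 ]), 0.72), (array([300.928, 145.4  ]), 0.57)]
lower_crate_top [(array([299.328, 163.4  ]), 0.67)]
scene [[371.0, 187.0], [343.0, 192.0]]
label [(array([371.008, 184.4  ]), 0.74)]
scanner_nose [(array([197.376, 235.4  ]), 0.9), (array([345.728, 189.4  ]), 0.64), (array([497.6, 198. ]), 0.63)]
upper_crate_center [(array([395.328, 179.48 ]), 0.56)]
lower_crate_top [(array([390.528, 190.68 ]), 0.67)]
```

View pics/c13.png

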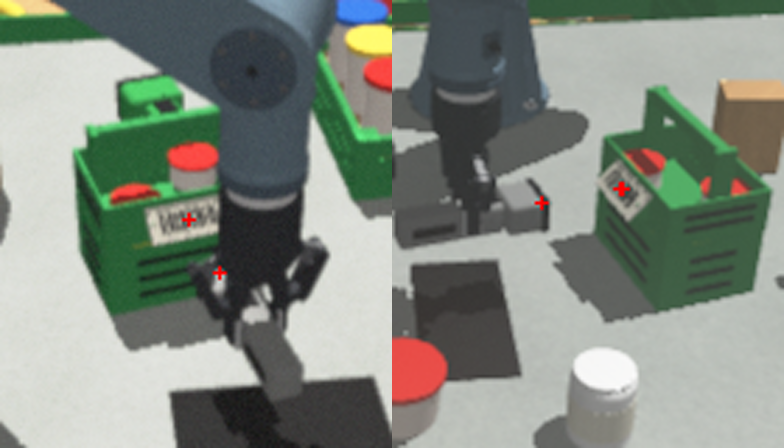

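The label marker falls on the barcode's middle in both views. The nose is computed at 99 mm ahead, 1 mm aside and 1 mm below. I hold for over a second.

```bash
python3 -m creep '{"dr":[[0,0,0],[0,0,0],[0,0,0],[0,0,0],[0,0,0]],"delta_pos":[[0,0,1],[0,0,0],[0,0,0],[0,0,0],[0,0,0]],"claw":[25,25,25,25,25]}' 60
python3 -m creep '{"dr":[[0,0,0],[0,0,0],[0,0,0],[0,0,0],[0,0,0]],"delta_pos":[[0,0,0],[0,0,0],[0,0,0],[0,0,0],[0,0,0]],"claw":[25,25,25,25,25]}' 60
python3 -m creep '{"dr":[[0,0,0],[0,0,0],[0,0,0],[0,0,0],[0,0,0]],"delta_pos":[[0,0,0],[0,0,0],[0,0,0],[0,0,0],[0,0,0]],"claw":[25,25,25,25,25]}' 60
python3 -m creep '{"dr":[[0,0,0],[0,0,0],[0,0,0],[0,0,0],[0,0,0]],"delta_pos":[[0,0,0],[0,0,0],[0,0,0],[0,0,0],[0,0,0]],"claw":[25,25,25,25,25]}' 60
```

```text
time_s: 17.72
tool_pos: [541.9, -94.6, 108.1]
eef_rot: [[0.981, 0.193, -0.0], [0.193, -0.981, 0.0], [-0.0, -0.0, -1.0]]
force: [-0.5, -0.7, -1.7]
opening: 0.389
time_s: 18.13
tool_pos: [541.9, -94.6, 108.1]
eef_rot: [[0.981, 0.193, -0.0], [0.193, -0.981, -0.0], [-0.0, 0.0, -1.0]]
force: [0.2, -0.1, -2.0]
opening: 0.388
time_s: 18.55
tool_pos: [541.9, -94.6, 108.1]
eef_rot: [[0.981, 0.193, -0.0], [0.193, -0.981, 0.0], [-0.0, -0.0, -1.0]]
force: [-0.3, -0.2, -1.7]
opening: 0.392
time_s: 18.97
tool_pos: [541.9, -94.6, 108.1]
eef_rot: [[0.981, 0.193, -0.0], [0.193, -0.981, 0.0], [-0.0, -0.0, -1.0]]
force: [-0.0, -0.8, -2.5]
opening: 0.389
```

```bash
python3 -m creep '{"dr":[[0,0,-0.12],[0,0,-0.12],[0,0,-0.12],[0,0,-0.12],[0,0,-0.12]],"delta_pos":[[2,-1,0],[2,-1,0],[2,-1,0],[2,-1,0],[2,-1,0]],"claw":[25,25,25,25,25]}' 60
python3 -m creep '{"dr":[[0,0,-0.12],[0,0,-0.12],[0,0,-0.12],[0,0,-0.12],[0,0,-0.12]],"delta_pos":[[2,-1,0],[2,-1,0],[2,-1,0],[2,-1,0],[2,-0.4,0]],"claw":[25,25,25,25,25]}' 60
python3 -m creep '{"dr":[[0,0,-0.12],[0,0,-0.12],[0,0,-0.12],[0,0,-0.12],[0,0,-0.1]],"delta_pos":[[2,0,0],[0,0,-10],[0,0,-15],[0,0,-20],[0,0,-15]],"claw":[25,25,25,25,25]}' 60
python3 -m creep '{"dr":[[0,0,-0.02],[0,0,0],[0,0,0],[0,0,0],[0,0,0]],"delta_pos":[[0,0,-12],[0,0,-8],[0,0,-5],[0,0,0],[0,0,0]],"claw":[25,25,25,25,25]}' 60
python3 - <<'E'
from h import *
s=snapshot("wrist"); cv2.imwrite(f"pics/w14.png",s["pixels"][:,:,::-1])
o=ctrl.observe(); print(o["tool_pos"],np.arctan2(o["eef_rot"][1,0],o["eef_rot"][0,0]),o["force"])
E
```

```text
time_s: 19.38
tool_pos: [552.0, -99.6, 108.1]
eef_rot: [[0.916, -0.4, -0.0], [-0.4, -0.916, 0.0], [-0.0, -0.0, -1.0]]
force: [-1.5, 0.0, -1.6]
opening: 0.391
time_s: 19.8
tool_pos: [562.0, -104.1, 108.1]
eef_rot: [[0.53, -0.848, -0.0], [-0.848, -0.53, -0.0], [-0.0, 0.0, -1.0]]
force: [0.5, 1.1, -1.9]
opening: 0.387
time_s: 20.22
tool_pos: [563.7, -103.9, 47.1]
eef_rot: [[-0.021, -1.0, -0.0], [-1.0, 0.021, 0.0], [-0.0, 0.0, -1.0]]
force: [-0.4, 0.1, -2.9]
opening: 0.389
time_s: 20.63
tool_pos: [564.2, -104.1, 23.4]
eef_rot: [[-0.034, -0.999, 0.0], [-0.999, 0.034, -0.0], [0.0, -0.0, -1.0]]
force: [0.0, -0.1, -1.8]
opening: 0.389
[ 564.55179284 -104.23054963   23.8116064 ] -1.6049129036188665 [-0.75278975 -0.70203983 -2.6266191 ]
```

View pics/w14.png

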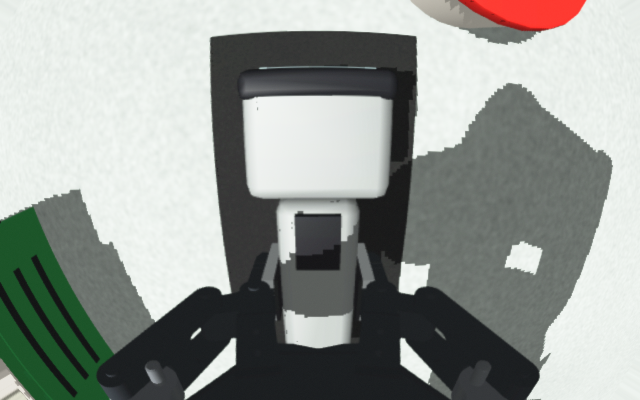

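Scanner and mat are lined up, with about 13 mm left to lower.

```bash
python3 -m creep '{"dr":[[0,0,0],[0,0,0],[0,0,0],[0,0,0],[0,0,0]],"delta_pos":[[0,0,-5],[0,0,-4],[0,0,-2.5],[0,0,-1],[0,0,0]],"claw":[25,25,25,25,25]}' 60
python3 -m creep '{"dr":[[0,0,0],[0,0,0]],"delta_pos":[[0,0,-0.8],[0,0,0]],"claw":[25,25]}' 60
```

```text
time_s: 21.1
tool_pos: [563.8, -103.9, 10.5]
eef_rot: [[-0.035, -0.999, -0.0], [-0.999, 0.035, 0.0], [-0.0, 0.0, -1.0]]
force: [-0.0, 0.2, -1.3]
opening: 0.389
time_s: 21.27
tool_pos: [564.1, -104.0, 10.3]
eef_rot: [[-0.035, -0.999, 0.0], [-0.999, 0.035, -0.0], [0.0, -0.0, -1.0]]
force: [-2.4, 0.3, 3.3]
opening: 0.389
```

Contact with the mat is at the original height. I release and back off.

```bash
python3 -m creep '{"dr":[[0,0,0],[0,0,0],[0,0,0],[0,0,0],[0,0,0]],"delta_pos":[[0,0,0],[0,0,0],[0,0,0],[0,0,0],[0,0,0]],"claw":[38,48,60,75,85]}' 20
python3 -m creep '{"dr":[[0,0,0],[0,0,0],[0,0,0],[0,0,0],[0,0,0]],"delta_pos":[[0,0,0],[0,0,10],[0,0,25],[0,0,35],[0,0,35]],"claw":[85,85,85,85,85]}' 40
python3 -m creep '{"dr":[[0,0,0],[0,0,0],[0,0,0],[0,0,0],[0,0,0]],"delta_pos":[[0,0,35],[0,0,35],[0,0,30],[0,0,15],[0,0,0]],"claw":[85,85,85,85,85]}' 40
python3 - <<'E'
from h import *
for n in ["wrist","side","scene"]:
    s=snapshot(n); cv2.imwrite(f"pics/{n}15.png",s["pixels"][:,:,::-1])
E
```

```text
time_s: 21.68
tool_pos: [564.0, -104.0, 9.8]
eef_rot: [[-0.035, -0.999, 0.0], [-0.999, 0.035, -0.0], [0.0, -0.0, -1.0]]
force: [-0.0, 0.8, 0.1]
opening: 0.955
time_s: 22.1
tool_pos: [563.0, -103.7, 115.7]
eef_rot: [[-0.035, -0.999, -0.002], [-0.999, 0.035, 0.001], [-0.001, 0.002, -1.0]]
force: [1.5, -0.1, 0.0]
opening: 0.992
time_s: 22.52
tool_pos: [566.3, -104.9, 235.8]
eef_rot: [[-0.035, -0.999, 0.009], [-0.999, 0.035, -0.004], [0.003, -0.009, -1.0]]
force: [0.6, 1.3, 0.8]
opening: 0.994
```

View pics/wrist15.png

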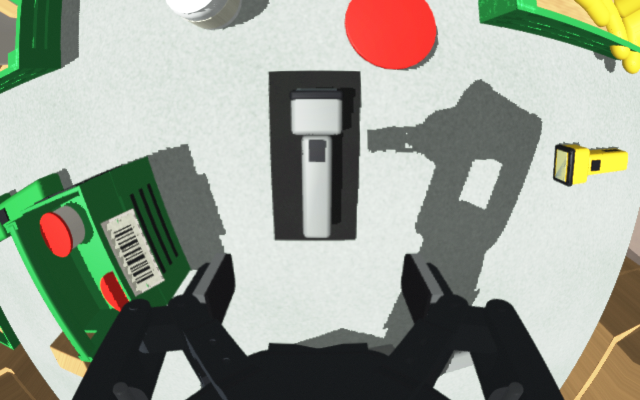

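View pics/side15.png

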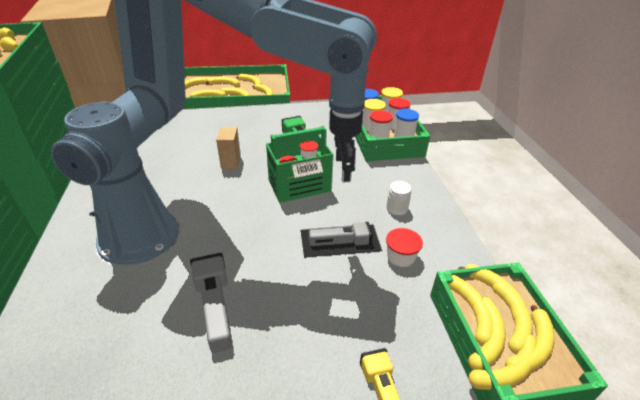

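View pics/scene15.png

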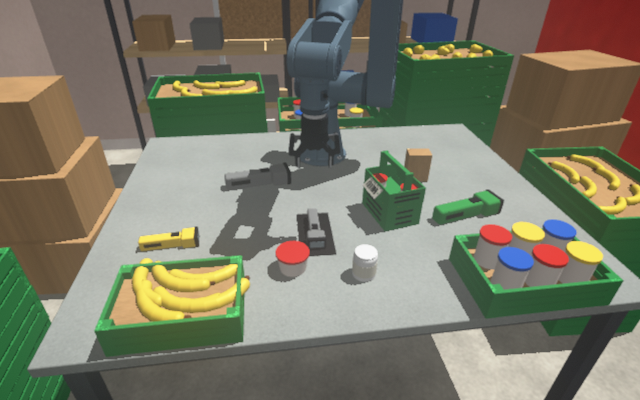

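The scanner lies centred on the mat at wrist pixel (318,160). The crates are stacked flush at side pixel (300,165) and scene pixel (392,192). The can, tub and carton are at their starting pixels, and the gripper is clear. I hand the job in.

```bash
python3 -c "
from bench import job; print(job.close_job())"
```

```text
the job is handed in; nothing more can be done
None
```

The job is done and handed in at about 22.7 s of the 72 s allowed. No verdict was reported, so the results below are from my own checks.

- **Stacking:** I lifted the upper crate by its bar and lowered it slowly into the lower crate's sockets. Contact came at TCP z = 177.6 mm, exactly the seated height. The pictures show the two crates flush, with the lower crate not visibly moved.
- **Scanning:** I used the small grey scanner on the mat. I held it level for over 1.7 s, with its nose computed at about 99 mm from the label and about 1 mm off its middle in each direction. The projected label point landed on the barcode in both fixed cameras.
- **Scanner back on the mat:** I laid it down and let go. The last pictures show it centred, flat and right way up, with the can, tub and carton at their starting pixels and the gripper about 230 mm above the table.

After release I checked the crate's seating only by contact height and pictures, not with a new pose fit. Some network detections were false, such as the tub reported as the upper crate's centre in the side view. The fixed-camera readings of the lower crate differed by about 5 to 7 mm from the wrist-camera fit. I used the wrist fit, and the lugs went in without noticeable resistance.

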